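# Set up the wall-length jig and hold its sprung gauge rod at the mark

### The arm

A 7-joint arm with a two-finger parallel gripper is mounted at the origin on the work surface. World frame = base frame: x ahead of the robot, y to its left, z up, the work surface at z = 0. Lengths are in m, angles in rad, forces in N, time in s.
With the tool pointing down it reaches from about 0.425 to 0.875 m from the base axis. Payload 4.7 kg.
Tool frame: the origin (TCP) lies at the very end of the fingers, on their centre line; the grasp point (between the pads) lies 19 mm behind it; z points along the fingers, y is the line along which they close (so a half turn about z gives the same grasp; the last joint's range is limited). The gripper opens to 87 mm and grips with 3 to 60 N. Pads are 19 mm wide; open, the fingers measure 117 mm over their backs; the gripper's body (75 mm by 190 mm) begins 51 mm behind the grasp point.
Start: joints at [-1.191, 0.321, -0.07, 1.45, 0.023, 1.371, -0.057], TCP at [0.233, 0.607, 0.223] pointing down, gripper open.
Joint ranges: [-2.86, 2.86], [-0.3, 2.09], [-1.38, 1.24], [0.06, 2.45], [-1.56, 4.7], [0.09, 2.05], [-2.69, 2.69]. Speed limits (rad/s): [2.57, 2.57, 3.14, 3.14, 3.14, 3.14, 3.14].

### API

Orientations are given as a unit quaternion [w, x, y, z].
In Python, from workcell import env gives the robot as it stands.
- The arm moves only by the tool shift_gripper, called after "Emit:" in YAML: its name, and indented under it one key for each argument. Schema: {"type":"object","properties":{"deltas":{"type":"array","items":{"type":"array","items":{"type":"array","items":{"type":"number"},"minItems":7,"maxItems":7},"minItems":1,"maxItems":8},"minItems":1,"maxItems":1},"grip_n":{"type":"number"},"only":{"type":"string"},"quiet":{"type":"boolean"},"lines":{"type":"string"}},"required":["deltas"],"additionalProperties":false}. deltas is a list that holds a single list of rows (three levels of brackets), with 1 to 8 rows, each of 7 numbers: dx, dy, dz in shares of the most that a row can go, 1 being 62.5 mm, then a rotation vector rx, ry, rz in units of 0.1 rad, then the opening from 0.0 (shut) to 1.0 (fully open); each row shifts and turns the commanded pose from where the row before left it, along the tool's axes as they then stand; what a row does not reach is not made up. A row lasts 1/8 s, in which the tool goes at most 0.0625 m and 0.188 rad, less where a joint would pass 70% of its speed; a pose out of reach is approached as far as the arm can. The fingers move at their own pace and stop on an object; grip_n is the grip in N (left out, the last holds). Time passes only in rows, so rows that do not move let the fingers close. The tool returns the time, the measured TCP pose, the force, the opening and the grip force at its end. only (a regular expression) keeps the lines of the reply that match it, lines (a string "A,B") keeps lines A to B, and quiet returns only ok. Input that does not fit is refused with a message, and nothing moves.
- env.get_state(): the state, without advancing time (a new reading comes with each control period).
- env.camera(name): name is "scene" or "side" or "wrist"; returns (picture, depth): 480x640x3 uint8, blue, green, red; 480x640 float32, m along the optical axis (not along the pixel's ray), 0 where there is no reading.
- env.get_calibration(name): a dict with "fov_y" (degrees; the focal length in pixels is half the picture's height over the tangent of half this angle, whatever the lens; pixels are square), "cx", "cy" (the principal point, pixels), "rvec" (rotation vector, rad) and "tvec" (3), from world to camera coordinates, as OpenCV has them; the wrist camera has in their place "mount" (4x4, takes a point from camera to tool coordinates, whose origin is the TCP and whose axes are the flange's). Camera axes: x right, y down, z forward; pixel columns grow to the right and rows downward; lengths in m; the calibration is good to about 2 mm. The wrist camera is an equidistant fisheye: a pixel r from the principal point sees the ray r / f radians off the axis. A picture is of the moment at which its call begins: read the wrist's pose just before it. get_calibration takes no time and is no camera call.
- env.job_done(): hands the job in; it is judged then, once.
The state is a dict: "t": time; "joint_positions": joint angles; "qd": joint speeds; "joint_efforts": joint torques, N m; "eef_pos": TCP position; "tcp_rot": TCP orientation; "ft_force": force on the tool from outside, world axes, zero at the start; "wrist_torque": the same for the moment, N m; "width": opening from 0.0 (shut) to 1.0 (fully open); "gripper_force": force on a finger pad.
Only numpy, scipy, OpenCV 4.12 (cv2) and the standard library are available. Lean on these libraries where they do the work, as an engineer would, in place of code of your own. Each camera call takes 0.05 s, during which the arm holds its last target. There are 200 camera calls.

### The job

Get the model-house jig ready for gluing: slip the red sleeve over the red pin and the blue sleeve over the blue pin, fully down, and let go of them. Then pull the telescoping gauge rod out of its tube by its orange handle, against its spring, until the middle of the green band on the rod is at the tube's mouth, and finish while still holding it there with the gripper, so that the wall can be glued to length. Leave the yellow spare sleeve and everything else on the bench where it is.

Things in the scene. Friction and masses are not known exactly. Their poses are not given: they have to be found in the camera images.
- jig: Fixed plywood base board, 170 mm (x) by 250 mm (y), 12 mm thick, screwed to the bench, carrying a white tube (22 mm outside diameter, axis 45 mm above the bench, along the board's x, at y = 0) and the two pins. Origin: on the bench under the tube's axis, 65 mm from the board's front edge (the board spans x -65 to +105 mm). -x is the direction in which the rod pulls out, roughly towards the robot
- tube_mouth (a point): Centre of the tube's open front end, 45 mm above the bench; same axes as the jig
- length_mark (a point): Middle of the green band (12 mm long) round the 12 mm steel rod, on the rod's axis. At the start the band is hidden in the tube, 60 mm behind the mouth; it moves with the rod and should end at tube_mouth
- gauge_rod (a joint): How far the inner rod is pulled out (m): 0 = at rest, 0.060 = middle of the green band at the tube's mouth, 0.100 = end stop. The inner spring pulls it back with about 5 N at rest and 10.4 N at the mark; let go, it slides home
- rod_handle: The inner rod with its orange handle: an upright round post, 18 mm diameter, top 55 mm above the origin (100 mm above the bench). Origin: on the rod's axis under the post, at the start 40 mm in front of the tube's mouth; there a hub 20 mm wide and long. Axes as the jig's: pulled along -x. Grip the post from above, fingertips above the tube's top (56 mm above the bench)
- pin_red: Red upright fixed pin on the jig board, 14 mm diameter with tapered top, on a red disc 48 mm wide and 3 mm thick. Origin: under the disc, on the board's top, 12 mm above the bench; the pin's top is 55 mm above the origin. It stands 85 mm to one side of the tube's axis, either side
- pin_blue: Blue pin, the same as the red one, on the tube's other side
- seat_red (a point): Centre of the red disc's top face, 15 mm above the bench: a fully seated sleeve has its underside here
- seat_blue (a point): The same on the blue disc
- sleeve_red: Loose red plastic sleeve (tube), 36 mm outside diameter, 20 mm bore, 40 mm tall, about 50 g, standing upright on the bench. Origin: centre of its underside, z up along the bore
- sleeve_blue: Loose blue plastic sleeve, the same as the red one
- sleeve_yellow: Yellow spare sleeve, the same size: not needed, leave it where it stands
- glue_bottle: White bottle with green cap, 48 mm diameter, 130 mm tall, origin under its centre: leave alone
- wall_panel: Biscuit-coloured wall panel lying flat, 100 by 70 by 8 mm, origin under its centre: leave alone
- sweet_tray: Open cardboard tray, 110 by 80 by 30 mm, origin under its centre: leave alone
- spreader: Spatula lying on the bench at the left, handle towards its own -x: leave alone

How it is judged:
On the way, in this order (a step that is already met when the one before it is completed fails the run):
1. the red sleeve is fully down on the red pin and the blue sleeve on the blue pin, both let go (horizontal distance between sleeve_red and seat_red below 0.007 m and z of sleeve_red in the frame of seat_red between -0.004 and 0.004 m and angle between each of sleeve_red, sleeve_blue's own z axis and vertical below 0.12 rad and contact force between the fingers and sleeve_red below 0.2 N and horizontal distance between sleeve_blue and seat_blue below 0.007 m and z of sleeve_blue in the frame of seat_blue between -0.004 and 0.004 m and contact force between the fingers and sleeve_blue below 0.2 N), for 0.2 s.
2. the fingers hold the rod by its handle with the green band at the tube's mouth (value of joint gauge_rod between 0.053 and 0.067 m and contact force between the fingers and rod_handle above 2 N), for 0.3 s.
At the end, for the whole second after the job is handed in: The fingers hold the rod's handle (contact over 2 N) with the rod still and pulled out 60 mm +/- 7 mm, so that the green band is at the tube's mouth; each sleeve is upright on the pin of its own colour, its underside within 4 mm of the disc's top, not touched by the fingers (all of step 1 and all of step 2 and velocity of joint gauge_rod between -0.01 and 0.01 m/s); the arm keeps its last pose, push and grip.
It fails at once if the yellow sleeve or another bystander is shifted by more than 25 mm (distance of any of sleeve_yellow, glue_bottle, wall_panel, sweet_tray, spreader from where it was at the start of the episode above 0.025 m).
It also fails if it takes over 64 s, if anything falls off the work surface, if the arm or the gripper's body presses on something with over 40 N, if the wrist force passes 120 N, or if a joint passes its speed limit or range.

## Working session

There is one attempt and no reset: what is moved stays moved. The work goes in short steps, Python scripts to look and compute and a tool call to move; the robot and the scene stay as the last step left them, time stands still between calls to the robot, and variables do not carry over. Pictures are saved under pics/ and viewed, at most 10 in all, crops included, and the job is handed in when it is done.

```bash
ls; mkdir -p pics; cat > h.py <<'E'
import numpy as np,cv2
from workcell import env
def cloud(n):
    im,d=env.camera(n);c=env.get_calibration(n)
    f=240/np.tan(np.radians(c["fov_y"])/2)
    v,u=np.mgrid[:480,:640]
    p=np.stack([(u-c["cx"])/f*d,(v-c["cy"])/f*d,d],-1)
    R=cv2.Rodrigues(np.array(c["rvec"],float))[0]
    return im,d,(p-np.array(c["tvec"]).ravel())@R
E
python3 - <<'E'
from h import *
s=env.get_state();print(s)
for n in("scene","side"):
    im,d,P=cloud(n);cv2.imwrite(f"pics/{n}0.png",im);np.savez(f"/tmp/{n}0.npz",im=im,d=d,P=P)
    print(n,env.get_calibration(n))
print(env.get_calibration("wrist"))
E
```

```text
pics
workcell.py
{'t': 0.0, 'joint_positions': array([-1.19087064,  0.32184067, -0.07005814,  1.45166088,  0.02263216,
        1.3707783 , -0.05689502]), 'qd': array([ 4.33469736e-05, -7.14842476e-04, -2.72337692e-03, -5.23049384e-04,
        6.47063193e-05, -1.47817890e-04,  1.39842397e-04]), 'joint_efforts': array([ 1.41446471e-04, -4.91282523e+01, -4.03810563e-01, -3.12535608e+01,
       -6.40455913e-02,  4.35870280e-02,  1.48503505e-04]), 'eef_pos': array([0.2323975 , 0.60645586, 0.22145692]), 'tcp_rot': array([-1.05410744e-04,  1.81886433e-01,  9.83319085e-01, -9.44595513e-04]), 'ft_force': array([ 0.21295578, -1.12083744,  0.33562468]), 'wrist_torque': array([-0.00676489, -0.00522624, -0.00534919]), 'gripper_force': 0.0, 'width': 0.9981714769722075}
scene {'fov_y': 53.33557185926036, 'cx': 315.114244835911, 'cy': 235.49115309163955, 'rvec': array([ 1.0126788 ,  2.32179867, -1.17272799]), 'tvec': array([ 0.37584271, -0.20238146,  1.66956473])}
side {'fov_y': 54.85204460341084, 'cx': 317.6819072770036, 'cy': 248.49210524121028, 'rvec': array([ 2.22048957, -0.25211464,  0.14880628]), 'tvec': array([-0.53074722,  0.11443288,  1.34464846])}
{'fov_y': 65.70646984690485, 'cx': 318.651355101948, 'cy': 233.64777202436377, 'mount': array([[-1.02322883e-03, -9.69364617e-01, -2.45624089e-01,
         6.76407145e-02],
       [ 9.99999459e-01, -9.45541208e-04, -4.34216699e-04,
         4.20833464e-04],
       [ 1.88666606e-04, -2.45624400e-01,  9.69365059e-01,
        -1.62936670e-01],
       [ 0.00000000e+00,  0.00000000e+00,  0.00000000e+00,
         1.00000000e+00]])}
```
View pics/scene0.png

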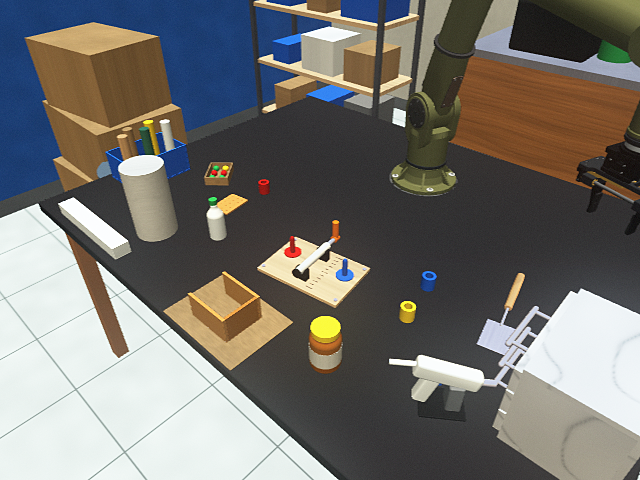

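View pics/side0.png

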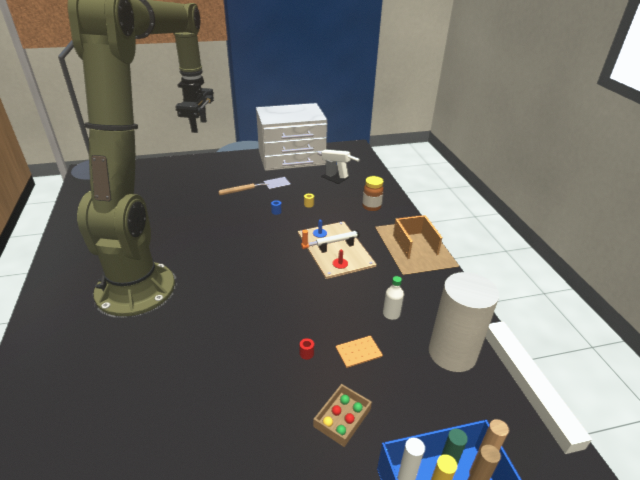

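The scene view shows the red sleeve at (264,187), the blue one at (429,281), yellow at (408,312), the red and blue pins at (293,247) and (345,269), and the handle at (336,230). The side view has the same items at (307,348), (277,207), (309,200), (341,258), (320,229) and (305,239).

```bash
cat > m.py <<'E'
from h import *
B={"scene":dict(sr=(264,187,12),sb=(429,281,14),sy=(408,312,14),pr=(293,247,18),pb=(345,269,18),ha=(336,230,14)),
"side":dict(sr=(307,348,14),sb=(277,207,12),sy=(309,200,12),pr=(341,258,16),pb=(320,229,16),ha=(305,239,14))}
def fit(xy,r):
    from scipy.optimize import least_squares
    return least_squares(lambda c:np.hypot(*(xy-c).T)-r,xy.mean(0),loss="soft_l1",f_scale=.002).x
for n in B:
    z=np.load(f"/tmp/{n}0.npz");im,P,d=z["im"],z["P"],z["d"]
    hsv=cv2.cvtColor(im,cv2.COLOR_BGR2HSV)
    cam=P[d==0]
    c=env.get_calibration(n);R=cv2.Rodrigues(np.array(c["rvec"]))[0];C=-R.T@np.array(c["tvec"]).ravel()
    for k,(u,v,w) in B[n].items():
        h,s,vv=[hsv[v-w:v+w,u-w:u+w,i].astype(int).ravel() for i in range(3)]
        p=P[v-w:v+w,u-w:u+w].reshape(-1,3)
        col={"r":(h<8)|(h>172),"b":(h>100)&(h<130),"y":(h>22)&(h<35),"a":(h>3)&(h<20)}[k[1]]&(s>120)&(vv>40)
        p=p[col&(abs(p[:,2])<.2)]
        if k[0]=="s":
            t=p[(p[:,2]>.034)&(p[:,2]<.046)]; q=t[:,:2]
            # whole: near wall
            e=(q.min(0)+q.max(0))/2
            cc,rr=cv2.minEnclosingCircle(q.astype(np.float32))
            print(n,k,len(p),"z",p[:,2].min().round(3),p[:,2].max().round(3),"bbox",e.round(4),np.ptp(q,axis=0).round(4),"circ",np.round(cc,4),round(rr,4))
        else:
            lo=.025 if k[0]=="p" else .06
            t=p[(p[:,2]>lo)&(p[:,2]<(.06 if k[0]=="p" else .097))]; r=.007 if k[0]=="p" else .009
            # centre = mean visible surface + offset along viewing dir
            m=t.mean(0);g=(m-C)[:2];g/=np.hypot(*g)
            print(n,k,len(t),"zmax",p[:,2].max().round(3),"ctr",(m[:2]+g*r*.8).round(4))
            dd=p[(p[:,2]>.010)&(p[:,2]<.019)]
            if k[0]=="p":
                cc,rr=cv2.minEnclosingCircle(dd[:,:2].astype(np.float32));print("   disc",len(dd),np.round(cc,4),round(rr,4),dd[:,2].mean().round(4))
E
python3 m.py
```

```text
scene sr 163 z -0.007 0.041 bbox [ 0.4338 -0.3388] [0.0353 0.0334] circ [ 0.4309 -0.3386] 0.0222
scene sb 276 z -0.004 0.043 bbox [0.4673 0.3168] [0.0386 0.0346] circ [0.4665 0.3152] 0.0203
scene sy 212 z -0.004 0.041 bbox [0.5909 0.3385] [0.036  0.0356] circ [0.5911 0.3388] 0.0186
scene pr 46 zmax 0.066 ctr [ 0.6089 -0.0306]
   disc 129 [ 0.6088 -0.0292] 0.027 0.0134
scene pb 46 zmax 0.068 ctr [0.5848 0.1384]
   disc 140 [0.5848 0.1382] 0.0266 0.0135
scene ha 66 zmax 0.1 ctr [0.5125 0.0428]
side sr 280 z -0.003 0.043 bbox [ 0.4335 -0.3453] [0.0355 0.0383] circ [ 0.433 -0.345] 0.0201
side sb 128 z -0.002 0.044 bbox [0.4644 0.3113] [0.0336 0.0378] circ [0.4649 0.3113] 0.0198
side sy 53 z -0.002 0.043 bbox [0.5902 0.3301] [0.0342 0.0373] circ [0.5917 0.3308] 0.0197
side pr 38 zmax 0.068 ctr [ 0.6088 -0.0319]
   disc 99 [ 0.6088 -0.0338] 0.0252 0.0149
side pb 24 zmax 0.067 ctr [0.5847 0.1352]
   disc 65 [0.5864 0.1367] 0.0237 0.0148
side ha 56 zmax 0.102 ctr [0.5128 0.0405]
```

Careful with the scale: shifts go in shares of 62.5 mm and turns go in units of 0.1 rad. That gives: 0.177 rad is 1.77.

```bash
cat >> h.py <<'E'
from scipy.spatial.transform import Rotation as Ro
def go(x,y,z,yaw):
    s=env.get_state();q=s["tcp_rot"];R=Ro.from_quat([q[1],q[2],q[3],q[0]])
    c,n=np.cos(yaw),np.sin(yaw)
    T=Ro.from_matrix(np.array([[-n,c,0],[c,n,0],[0,0,-1]]).T)
    d=np.array([x,y,z])-s["eef_pos"]
    print("t",round(s["t"],2),"pos",s["eef_pos"].round(4),"rot",(R.inv()*T).as_rotvec().round(4),
     "d_now",R.inv().apply(d).round(4),"d_final",T.inv().apply(d).round(4),"w",round(s["width"],3),"F",s["gripper_force"])
E
python3 - <<'E'
from h import *
go(.466,.314,.15,.14)
z=np.load("/tmp/side0.npz");P=z["P"]
for k,(u,v) in dict(bottlecap=(397,281),bottle=(393,303),panel=(359,351),tray_near=(330,395)).items(): print(k,P[v,u].round(3))
q=P[(P[...,0]>.35)&(P[...,0]<.75)&(P[...,2]>.006)&(P[...,2]<.2)&(P[...,1]>-.55)&(P[...,1]<-.36)]
print(q.min(0),q.max(0))
E
```

```text
t 0.1 pos [0.2324 0.6065 0.2216] rot [-1.500e-03  1.000e-03  1.065e+00] d_now [-0.3228 -0.1895  0.0719] d_final [-0.3222  0.1905  0.0716] w 1.001 F 0.0
bottlecap [ 0.689 -0.27   0.132]
bottle [ 0.682 -0.281  0.064]
panel [ 0.563 -0.374  0.011]
tray_near [ 0.462 -0.474 -0.001]
[ 0.36289857 -0.54997439  0.00600481] [ 0.74998223 -0.36003801  0.19997883]
```

Emit:
shift_gripper:
  deltas:
    - [[0, 0, 0, 0, 0, 1.77, 0.7], [0, 0, 0, 0, 0, 1.77, 0.7], [0, 0, 0, 0, 0, 1.77, 0.7], [0, 0, 0, 0, 0, 1.77, 0.7], [0, 0, 0, 0, 0, 1.77, 0.7], [0, 0, 0, 0, 0, 1.77, 0.7], [0, 0, 0, 0, 0, 0, 0.7]]

```text
t: 0.98
eef_pos: [0.2324, 0.6068, 0.222]
tcp_rot: [0.0, 0.654, 0.756, -0.0]
ft_force: [-0.6, 0.3, -0.4]
width: 0.704
gripper_force: 0.0
```

```bash
python3 -c "
from h import *
go(.466,.314,.15,.14)"
```

```text
t 0.97 pos [0.2324 0.6068 0.222 ] rot [-0.0002  0.0009  0.005 ] d_now [-0.3234  0.1889  0.0723] d_final [-0.3225  0.1905  0.072 ] w 0.704 F 0.0
```

Emit:
shift_gripper:
  deltas:
    - [[-0.7376, 0.4336, 0.16, 0, 0, 0.05, 0.7], [-0.7376, 0.4336, 0.16, 0, 0, 0, 0.7], [-0.7376, 0.4336, 0.16, 0, 0, 0, 0.7], [-0.7376, 0.4336, 0.16, 0, 0, 0, 0.7], [-0.7376, 0.4336, 0.16, 0, 0, 0, 0.7], [-0.7376, 0.4336, 0.16, 0, 0, 0, 0.7], [-0.7376, 0.4336, 0.16, 0, 0, 0, 0.7], [0, 0, 0, 0, 0, 0, 0.7]]

```text
t: 1.98
eef_pos: [0.4679, 0.3079, 0.1517]
tcp_rot: [0.001, 0.659, 0.752, -0.001]
ft_force: [1.5, 1.3, 0.5]
width: 0.701
gripper_force: 0.0
```

```bash
cat >> h.py <<'E'
def wrist(name=None):
    s=env.get_state();q=s["tcp_rot"];R=Ro.from_quat([q[1],q[2],q[3],q[0]]).as_matrix();t=s["eef_pos"]
    im,d=env.camera("wrist");c=env.get_calibration("wrist");f=240/np.tan(np.radians(c["fov_y"])/2)
    v,u=np.mgrid[:480,:640];a=u-c["cx"];b=v-c["cy"];r=np.hypot(a,b)+1e-9;k=np.tan(r/f)/r
    p=np.stack([a*k*d,b*k*d,d],-1);M=c["mount"]
    if name:cv2.imwrite(f"pics/{name}.png",im)
    return im,d,(p@M[:3,:3].T+M[:3,3])@R.T+t
def sel(im,P,col,x,y,r,zl,zh):
    h,s,v=[cv2.cvtColor(im,cv2.COLOR_BGR2HSV)[...,i].astype(int) for i in range(3)]
    m={"r":(h<8)|(h>172),"b":(h>100)&(h<130),"y":(h>22)&(h<35),"a":(h>3)&(h<20)}[col]&(s>110)&(v>40)
    m&=(np.hypot(P[...,0]-x,P[...,1]-y)<r)&(P[...,2]>zl)&(P[...,2]<zh)
    return P[m]
def ring(im,d,P,col,x,y,zl,zh,r=.03):
    p=sel(im,P,col,x,y,r,zl,zh)
    cc,rr=cv2.minEnclosingCircle(p[:,:2].astype(np.float32))
    print(col,len(p),"z50",np.median(p[:,2]).round(4),"bbox",((p.min(0)+p.max(0))/2).round(4)[:2],np.ptp(p,axis=0).round(4),"circ",np.round(cc,4),round(rr,4))
E
python3 - <<'E'
from h import *
go(.466,.314,.15,.14)
im,d,P=wrist("w1")
ring(im,d,P,"b",.466,.314,.035,.046)
ring(im,d,P,"y",.591,.335,.035,.046)
E
```

```text
t 1.98 pos [0.4679 0.3079 0.1517] rot [-0.0002  0.0031 -0.0076] d_now [ 0.0063 -0.0011  0.0017] d_final [ 0.0063 -0.0011  0.0017] w 0.701 F 0.0
b 343 z50 0.0399 bbox [0.4648 0.3156] [0.0355 0.0349 0.0074] circ [0.4647 0.3155] 0.0182
y 1046 z50 0.0404 bbox [0.5897 0.3379] [0.0356 0.0353 0.008 ] circ [0.5898 0.3379] 0.0182
```

View pics/w1.png

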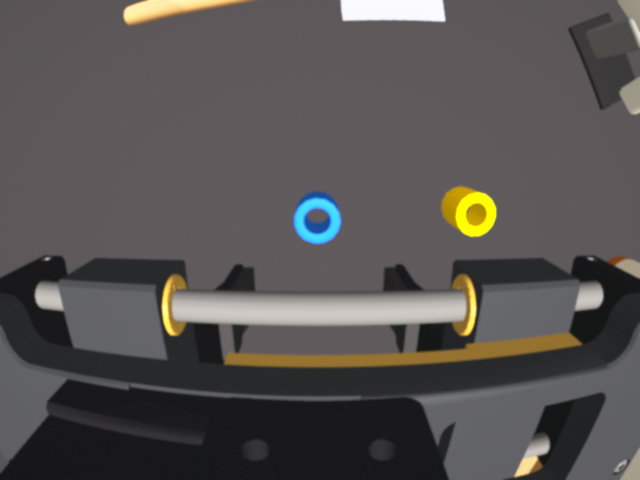

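The wrist view shows the blue rim at (317,218) and the yellow one at (469,212). The ring radius fits at 18.2 mm, so the calibration is good.

Emit:
shift_gripper:
  deltas:
    - [[0.12, -0.0352, 0, 0, 0.03, -0.076, 0.7], [0, 0, 0, 0, 0, 0, 0.7], [0, 0, 0, 0, 0, 0, 0.7]]

```text
t: 2.4
eef_pos: [0.4611, 0.3219, 0.1527]
tcp_rot: [-0.001, 0.653, 0.758, 0.001]
ft_force: [0.6, -0.1, 0.1]
width: 0.7
gripper_force: 0.0
```

```bash
python3 - <<'E'
from h import *
go(.4647,.3155,.012,.14)
im,d,P=wrist()
ring(im,d,P,"b",.466,.314,.035,.046)
E
```

```text
t 2.4 pos [0.4611 0.3219 0.1527] rot [ 0.0002 -0.0032  0.0084] d_now [-0.0073  0.0026  0.1407] d_final [-0.0069  0.0026  0.1407] w 0.7 F 0.0
b 348 z50 0.0398 bbox [0.4648 0.3154] [0.0353 0.0356 0.007 ] circ [0.4646 0.3157] 0.0181
```

Emit:
shift_gripper:
  deltas:
    - [[-0.1104, 0.0416, 0.48, 0, -0.03, 0.084, 0.7], [0, 0, 0.64, 0, 0, 0, 0.7], [0, 0, 0.64, 0, 0, 0, 0.7], [0, 0, 0, 0, 0, 0, 0.7], [0, 0, 0, 0, 0, 0, 0.7], [0, 0, 0, 0, 0, 0, 0.7]]

```text
t: 3.2
eef_pos: [0.4667, 0.3155, 0.0447]
tcp_rot: [0.0, 0.657, 0.754, 0.002]
ft_force: [-0.9, -0.2, 0.8]
width: 0.698
gripper_force: 0.0
```

```bash
python3 - <<'E'
from h import *
go(.4647,.3155,.012,.14)
E
```

```text
t 3.2 pos [0.4667 0.3155 0.0447] rot [ 0.0032 -0.0021 -0.0027] d_now [ 0.0003 -0.0021  0.0327] d_final [ 0.0003 -0.002   0.0327] w 0.698 F 0.0
```

Emit:
shift_gripper:
  deltas:
    - [[0, -0.032, 0.5232, 0, 0, -0.027, 0.7], [0, 0, 0, 0, 0, 0, 0.7], [0, 0, 0, 0, 0, 0, 0.7], [0, 0, 0, 0, 0, 0, 0.2], [0, 0, 0, 0, 0, 0, 0.2], [0, 0, 0, 0, 0, 0, 0.2], [0, 0, 0, 0, 0, 0, 0.2], [0, 0, 0, 0, 0, 0, 0.2]]
  grip_n: 15

```text
t: 4.2
eef_pos: [0.4638, 0.3144, 0.0102]
tcp_rot: [0.0, 0.656, 0.755, 0.0]
ft_force: [0.5, 0.1, 2.9]
width: 0.401
gripper_force: 15.0
```

```bash
python3 - <<'E'
from h import *
go(.4647,.3155,.10,.14)
E
```

```text
t 4.2 pos [0.4638 0.3144 0.0102] rot [ 0.0009 -0.0004 -0.0001] d_now [ 0.001   0.0011 -0.0897] d_final [ 0.001   0.001  -0.0898] w 0.401 F 15.000136295420816
```

Emit:
shift_gripper:
  deltas:
    - [[0, 0, -0.72, 0, 0, 0, 0.2], [0, 0, -0.72, 0, 0, 0, 0.2], [0, 0, 0, 0, 0, 0, 0.2], [0, 0, 0, 0, 0, 0, 0.2]]

```text
t: 4.7
eef_pos: [0.4627, 0.3137, 0.0991]
tcp_rot: [-0.0, 0.656, 0.755, -0.001]
ft_force: [-0.7, 0.1, -1.0]
width: 0.397
gripper_force: 15.0
```

```bash
python3 - <<'E'
from h import *
go(.585,.1375,.10,.14)
E
```

```text
t 4.7 pos [0.4627 0.3137 0.0991] rot [-0.0012  0.0006 -0.    ] d_now [-0.1916  0.0965 -0.0009] d_final [-0.1916  0.0965 -0.0009] w 0.397 F 14.999937221127766
```

Emit:
shift_gripper:
  deltas:
    - [[-0.8, 0.3088, -0.016, 0, 0, 0, 0.2], [-0.8, 0.3088, -0.016, 0, 0, 0, 0.2], [-0.8, 0.3088, 0, 0, 0, 0, 0.2], [-0.64, 0.3088, 0, 0, 0, 0, 0.2], [-0.48, 0.3088, 0, 0, 0, 0, 0.2], [-0.192, 0, 0, 0, 0, 0, 0.2], [0, 0, 0, 0, 0, 0, 0.2], [0, 0, 0, 0, 0, 0, 0.2]]

```text
t: 5.7
eef_pos: [0.5901, 0.0999, 0.1012]
tcp_rot: [-0.001, 0.655, 0.756, -0.0]
ft_force: [-0.0, -0.4, -0.5]
width: 0.395
gripper_force: 15.0
```

```bash
python3 - <<'E'
from h import *
go(.585,.1375,.10,.14)
im,d,P=wrist("w2")
ring(im,d,P,"b",.585,.1375,.009,.02,.04)
ring(im,d,P,"b",.585,.1375,.05,.075,.02)
E
```

```text
t 5.7 pos [0.5901 0.0999 0.1012] rot [-0.0015 -0.0011  0.0023] d_now [0.038  0.0003 0.0012] d_final [0.038  0.0002 0.0012] w 0.395 F 14.99998218157998
b 3120 z50 0.0158 bbox [0.5841 0.1385] [0.0465 0.0466 0.0069] circ [0.5841 0.1385] 0.0235
b 521 z50 0.0647 bbox [0.5843 0.1387] [0.0138 0.0141 0.0191] circ [0.5841 0.1387] 0.0073
```

View pics/w2.png

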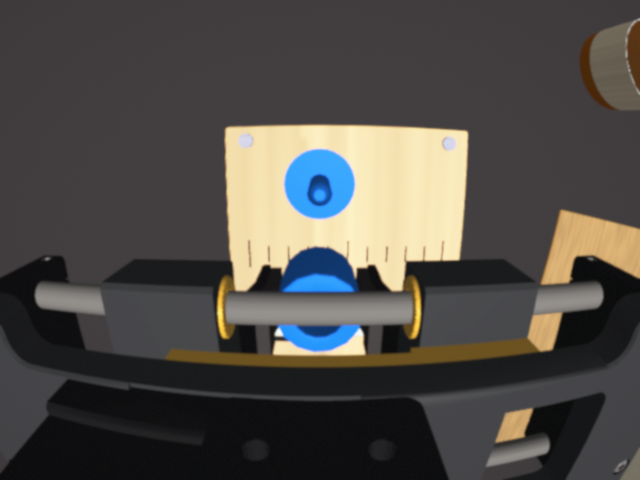

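The blue pin is at pixel (319,187), with the held sleeve at (319,300). The disc and pin fits agree at (0.5841, 0.1386).

Emit:
shift_gripper:
  deltas:
    - [[0.592, -0.0112, 0, 0, 0, 0.023, 0.2], [0, 0, 0, 0, 0, 0, 0.2], [0, 0, 0, 0, 0, 0, 0.2], [0, 0, 0, 0, 0, 0, 0.2]]

```text
t: 6.25
eef_pos: [0.5855, 0.1337, 0.1019]
tcp_rot: [0.0, 0.657, 0.754, -0.0]
ft_force: [-0.0, -0.1, -0.5]
width: 0.398
gripper_force: 15.0
```

```bash
cat >> h.py <<'E'
def held(col):
    from scipy.optimize import least_squares
    s=env.get_state();t=s["eef_pos"];im,d,P=wrist()
    p=sel(im,P,col,t[0],t[1],.035,t[2]-.005,t[2]+.024)
    f=least_squares(lambda c:np.hypot(*(p[:,:2]-c).T)-.018,t[:2],loss="soft_l1",f_scale=.001)
    print("held",len(p),f.x.round(4),"rel tcp",(f.x-t[:2]).round(4),"zmin",sel(im,P,col,t[0],t[1],.035,t[2]-.03,.2)[:,2].min()-t[2])
E
python3 - <<'E'
from h import *
go(.5842,.1376,.026,.14)
held("b")
E
```

```text
t 6.25 pos [0.5855 0.1337 0.1019] rot [ 0.0002  0.0004 -0.003 ] d_now [ 0.0041 -0.0008  0.0759] d_final [ 0.0041 -0.0007  0.0759] w 0.398 F 14.999848093175387
held 1428 [0.5847 0.1338] rel tcp [-0.0008  0.0002] zmin -0.00834054119776284
```

Emit:
shift_gripper:
  deltas:
    - [[0.0704, 0, 0.16, 0, 0, -0.02, 0.2], [0, 0, 0, 0, 0, 0, 0.2], [0, 0, 0, 0, 0, 0, 0.2], [0, 0, 0, 0, 0, 0, 0.2], [0, 0, 0, 0, 0, 0, 0.2]]

```text
t: 6.92
eef_pos: [0.585, 0.1387, 0.0921]
tcp_rot: [0.0, 0.656, 0.755, 0.0]
ft_force: [-0.5, 1.1, -0.8]
width: 0.399
gripper_force: 15.0
```

```bash
python3 - <<'E'
from h import *
go(.5848,.138,.026,.14)
held("b")
E
```

```text
t 6.92 pos [0.585  0.1387 0.0921] rot [ 0.0004 -0.0001 -0.0006] d_now [-0.0006 -0.0004  0.0661] d_final [-0.0006 -0.0003  0.0661] w 0.399 F 15.000073033552326
held 1443 [0.5842 0.1388] rel tcp [-0.0008  0.0001] zmin -0.009357476153864341
```

Aligned to 0.2 mm. I'll go down now.

Emit:
shift_gripper:
  deltas:
    - [[0, 0, 0.32, 0, 0, 0, 0.2], [0, 0, 0.32, 0, 0, 0, 0.2], [0, 0, 0.24, 0, 0, 0, 0.2], [0, 0, 0.128, 0, 0, 0, 0.2], [0, 0, 0, 0, 0, 0, 0.2], [0, 0, 0, 0, 0, 0, 0.2]]

```text
t: 7.72
eef_pos: [0.5854, 0.1389, 0.0294]
tcp_rot: [0.0, 0.656, 0.755, 0.0]
ft_force: [-0.6, 0.1, -0.0]
width: 0.398
gripper_force: 15.0
```

```bash
python3 - <<'E'
from h import *
go(.585,.138,.026,.14)
E
```

```text
t 7.72 pos [0.5854 0.1389 0.0294] rot [ 0.0011 -0.0002 -0.0004] d_now [-0.0008 -0.0006  0.0034] d_final [-0.0008 -0.0006  0.0034] w 0.398 F 14.999884686621954
```

Emit:
shift_gripper:
  deltas:
    - [[0, 0, 0.048, 0, 0, 0, 0.2], [0, 0, 0, 0, 0, 0, 0.2], [0, 0, 0, 0, 0, 0, 0.7], [0, 0, 0, 0, 0, 0, 0.7], [0, 0, 0, 0, 0, 0, 0.7], [0, 0, 0, 0, 0, 0, 0.7], [0, 0, -0.8, 0, 0, 0, 0.7], [0, 0, -0.8, 0, 0, 0, 0.7]]

```text
t: 8.72
eef_pos: [0.5843, 0.1386, 0.1265]
tcp_rot: [-0.0, 0.656, 0.755, -0.001]
ft_force: [1.0, 1.2, -0.2]
width: 0.698
gripper_force: 0.0
```

Emit:
shift_gripper:
  deltas:
    - [[-0.48, 0, -0.32, 0, 0, 0, 0.7], [0, 0, 0, 0, 0, 0, 0.7], [0, 0, 0, 0, 0, 0, 0.7], [0, 0, 0, 0, 0, 0, 0.7]]

```text
t: 9.22
eef_pos: [0.5881, 0.1102, 0.1445]
tcp_rot: [-0.001, 0.655, 0.755, -0.001]
ft_force: [0.6, 0.3, 0.4]
width: 0.702
gripper_force: 0.0
```

```bash
python3 - <<'E'
from h import *
go(.433,-.342,.16,.14)
im,d,P=wrist()
ring(im,d,P,"b",.585,.1375,.035,.06,.04)
ring(im,d,P,"b",.585,.1375,.062,.075,.02)
E
```

```text
t 9.22 pos [0.5881 0.1102 0.1445] rot [-0.0022 -0.0002  0.0011] d_now [-0.4259 -0.2172 -0.0151] d_final [-0.4261 -0.2167 -0.0155] w 0.702 F 0.0
b 1586 z50 0.0555 bbox [0.5844 0.1396] [0.0349 0.0344 0.0248] circ [0.5843 0.1402] 0.0181
b 300 z50 0.065 bbox [0.584  0.1386] [0.0129 0.014  0.0072] circ [0.5844 0.1386] 0.0072
```

Emit:
shift_gripper:
  deltas:
    - [[-0.832, -0.4352, -0.24, 0, 0, 0, 0.7], [-0.832, -0.4352, 0, 0, 0, 0, 0.7], [-0.832, -0.4352, 0, 0, 0, 0, 0.7], [-0.832, -0.4352, 0, 0, 0, 0, 0.7], [-0.832, -0.4352, 0, 0, 0, 0, 0.7], [-0.832, -0.4352, 0, 0, 0, 0, 0.7], [-0.832, -0.4352, 0, 0, 0, 0, 0.7], [-0.832, -0.4352, 0, 0, 0, 0, 0.7]]

```text
t: 10.28
eef_pos: [0.431, -0.334, 0.1605]
tcp_rot: [-0.0, 0.655, 0.755, 0.0]
ft_force: [0.3, -0.6, -0.4]
width: 0.701
gripper_force: 0.0
```

Emit:
shift_gripper:
  deltas:
    - [[0, 0, 0, 0, 0, 0, 0.7], [0, 0, 0, 0, 0, 0, 0.7], [0, 0, 0, 0, 0, 0, 0.7]]

```text
t: 10.65
eef_pos: [0.4325, -0.3312, 0.1604]
tcp_rot: [-0.0, 0.655, 0.756, 0.0]
ft_force: [-0.2, 0.5, -0.1]
width: 0.704
gripper_force: 0.0
```

```bash
python3 - <<'E'
from h import *
go(.433,-.342,.012,.14)
im,d,P=wrist("w3")
ring(im,d,P,"r",.433,-.342,.035,.046)
E
```

```text
t 10.65 pos [ 0.4325 -0.3312  0.1604] rot [-0.0002 -0.001   0.0029] d_now [-0.0109 -0.001   0.1484] d_final [-0.0108 -0.001   0.1484] w 0.704 F 0.0
r 1108 z50 0.0405 bbox [ 0.4338 -0.3422] [0.0354 0.0344 0.0077] circ [ 0.4332 -0.3424] 0.0183
```

View pics/w3.png

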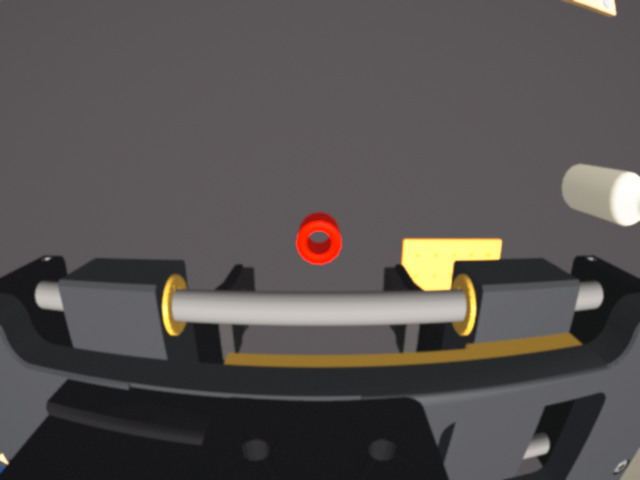

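Red rim at (319,240). The panel's near edge at x≈402 px is about 70 mm off, and the fingers reach 46 mm, so they clear it.

Emit:
shift_gripper:
  deltas:
    - [[-0.1776, -0.0096, 0.64, 0, 0, 0.03, 0.7], [0, 0, 0.64, 0, 0, 0, 0.7], [0, 0, 0.56, 0, 0, 0, 0.7], [0, 0, 0, 0, 0, 0, 0.7], [0, 0, 0, 0, 0, 0, 0.7], [0, 0, 0, 0, 0, 0, 0.7]]

```text
t: 11.45
eef_pos: [0.4338, -0.3448, 0.0476]
tcp_rot: [0.002, 0.657, 0.754, 0.001]
ft_force: [0.2, 0.1, -0.1]
width: 0.696
gripper_force: 0.0
```

```bash
python3 - <<'E'
from h import *
go(.4335,-.3423,.011,.14)
E
```

```text
t 11.45 pos [ 0.4338 -0.3448  0.0476] rot [ 0.0028  0.0016 -0.0028] d_now [ 0.0026 -0.      0.0366] d_final [0.0025 0.0001 0.0366] w 0.696 F 0.0
```

Emit:
shift_gripper:
  deltas:
    - [[0.04, 0, 0.584, 0, 0, -0.02, 0.7], [0, 0, 0, 0, 0, 0, 0.7], [0, 0, 0, 0, 0, 0, 0.7], [0, 0, 0, 0, 0, 0, 0.2], [0, 0, 0, 0, 0, 0, 0.2], [0, 0, 0, 0, 0, 0, 0.2], [0, 0, 0, 0, 0, 0, 0.2], [0, 0, 0, 0, 0, 0, 0.2]]
  grip_n: 15

```text
t: 12.45
eef_pos: [0.4324, -0.3419, 0.0097]
tcp_rot: [0.0, 0.656, 0.754, 0.0]
ft_force: [0.6, -0.3, 3.3]
width: 0.41
gripper_force: 15.0
```

```bash
python3 -c "
from h import *
go(.609,-.0315,.10,.14)"
```

```text
t 12.45 pos [ 0.4324 -0.3419  0.0097] rot [ 0.0007  0.0002 -0.0013] d_now [ 0.283   0.2178 -0.0902] d_final [ 0.2827  0.2181 -0.0903] w 0.41 F 15.000196419205167
```

Emit:
shift_gripper:
  deltas:
    - [[0, 0, -0.72, 0, 0, 0, 0.2], [0, 0, -0.72, 0, 0, 0, 0.2], [0, 0, 0, 0, 0, 0, 0.2], [0, 0, 0, 0, 0, 0, 0.2]]

```text
t: 12.95
eef_pos: [0.4316, -0.3412, 0.0986]
tcp_rot: [-0.001, 0.656, 0.754, 0.0]
ft_force: [-0.1, -0.5, 0.1]
width: 0.411
gripper_force: 15.0
```

```bash
python3 - <<'E'
from h import *
go(.609,-.0315,.10,.14)
held("r")
E
```

```text
t 12.95 pos [ 0.4316 -0.3412  0.0986] rot [-0.0006 -0.001  -0.0012] d_now [ 0.2822  0.2185 -0.0012] d_final [ 0.282   0.2188 -0.0014] w 0.411 F 14.999892623454798
held 1615 [ 0.4311 -0.3425] rel tcp [-0.0005 -0.0012] zmin -0.007494364153431424
```

Emit:
shift_gripper:
  deltas:
    - [[0.6448, 0.5824, 0, 0, 0, 0, 0.2], [0.6448, 0.5824, 0, 0, 0, 0, 0.2], [0.6448, 0.5824, 0, 0, 0, 0, 0.2], [0.6448, 0.5824, 0, 0, 0, 0, 0.2], [0.6448, 0.5824, 0, 0, 0, 0, 0.2], [0.6448, 0.5824, 0, 0, 0, 0, 0.2], [0, 0, 0, 0, 0, 0, 0.2], [0, 0, 0, 0, 0, 0, 0.2]]

```text
t: 14.0
eef_pos: [0.6137, -0.0725, 0.0975]
tcp_rot: [-0.001, 0.656, 0.754, -0.002]
ft_force: [0.0, -1.1, -0.9]
width: 0.408
gripper_force: 15.0
```

```bash
python3 - <<'E'
from h import *
im,d,P=wrist()
ring(im,d,P,"r",.609,-.0315,.009,.02,.04)
ring(im,d,P,"r",.609,-.0315,.05,.075,.02)
go(.609,-.0315,.10,.14)
E
```

```text
r 3384 z50 0.0158 bbox [ 0.6079 -0.0298] [0.0472 0.0475 0.0083] circ [ 0.6078 -0.0301] 0.0241
r 540 z50 0.0648 bbox [ 0.608  -0.0297] [0.0136 0.0135 0.0191] circ [ 0.608  -0.0296] 0.0073
t 14.05 pos [ 0.6136 -0.0736  0.098 ] rot [-0.0028  0.0007 -0.003 ] d_now [ 0.0423  0.0012 -0.002 ] d_final [ 0.0423  0.0014 -0.002 ] w 0.406 F 14.999630385791534
```

Emit:
shift_gripper:
  deltas:
    - [[0.7232, 0.0192, 0, 0, 0, -0.03, 0.2], [0, 0, 0, 0, 0, 0, 0.2], [0, 0, 0, 0, 0, 0, 0.2], [0, 0, 0, 0, 0, 0, 0.2], [0, 0, 0, 0, 0, 0, 0.2]]

```text
t: 14.68
eef_pos: [0.6098, -0.0286, 0.0994]
tcp_rot: [0.0, 0.656, 0.755, -0.0]
ft_force: [-0.2, -0.3, -1.3]
width: 0.411
gripper_force: 15.0
```

```bash
python3 - <<'E'
from h import *
go(.6085,-.0287,.026,.14)
held("r")
E
```

```text
t 14.68 pos [ 0.6098 -0.0286  0.0994] rot [ 0.0001  0.0003 -0.0004] d_now [ 0.0001 -0.0013  0.0734] d_final [ 0.0001 -0.0013  0.0734] w 0.411 F 14.999885461293161
held 1571 [ 0.6092 -0.0299] rel tcp [-0.0006 -0.0013] zmin -0.008225789207631826
```

Emit:
shift_gripper:
  deltas:
    - [[0, -0.0208, 0.24, 0, 0, 0, 0.2], [0, 0, 0.32, 0, 0, 0, 0.2], [0, 0, 0.32, 0, 0, 0, 0.2], [0, 0, 0.256, 0, 0, 0, 0.2], [0, 0, 0.048, 0, 0, 0, 0.2], [0, 0, 0, 0, 0, 0, 0.2], [0, 0, 0, 0, 0, 0, 0.2]]

```text
t: 15.6
eef_pos: [0.6089, -0.0274, 0.0253]
tcp_rot: [0.0, 0.655, 0.755, 0.0]
ft_force: [0.1, 0.1, 0.3]
width: 0.408
gripper_force: 15.0
```

```bash
python3 - <<'E'
from h import *
go(.6085,-.0287,.025,.14)
E
```

```text
t 15.6 pos [ 0.6089 -0.0274  0.0253] rot [0.0005 0.0001 0.0016] d_now [-0.0012 -0.0005  0.0003] d_final [-0.0012 -0.0005  0.0003] w 0.408 F 14.999857548682485
```

Emit:
shift_gripper:
  deltas:
    - [[0, 0, 0, 0, 0, 0, 0.7], [0, 0, 0, 0, 0, 0, 0.7], [0, 0, 0, 0, 0, 0, 0.7], [0, 0, 0, 0, 0, 0, 0.7], [0, 0, -0.8, 0, 0, 0, 0.7], [0, 0, -0.8, 0, 0, 0, 0.7], [0, 0, -0.48, 0, 0, 0, 0.7]]

```text
t: 16.48
eef_pos: [0.6097, -0.0277, 0.1582]
tcp_rot: [0.001, 0.655, 0.755, 0.001]
ft_force: [1.2, 0.5, 0.3]
width: 0.7
gripper_force: 0.0
```

Emit:
shift_gripper:
  deltas:
    - [[-0.48, -0.72, 0, 0, 0, 0, 0.7], [0, -0.8, 0, 0, 0, 0, 0.7], [0, 0, 0, 0, 0, 0, 0.7], [0, 0, 0, 0, 0, 0, 0.7], [0, 0, 0, 0, 0, 0, 0.7]]

```text
t: 17.1
eef_pos: [0.5199, -0.07, 0.1556]
tcp_rot: [0.001, 0.655, 0.756, 0.0]
ft_force: [0.2, 0.7, 0.3]
width: 0.706
gripper_force: 0.0
```

```bash
python3 - <<'E'
from h import *
im,d,P=wrist("w4")
ring(im,d,P,"r",.608,-.03,.035,.06,.04)
ring(im,d,P,"r",.608,-.03,.062,.075,.02)
ring(im,d,P,"b",.584,.139,.035,.06,.04)
ring(im,d,P,"a",.513,.042,.094,.105,.02)
ring(im,d,P,"a",.513,.042,.06,.105,.02)
go(.513,.042,.14,.14)
E
```

```text
r 1563 z50 0.0552 bbox [ 0.6075 -0.0282] [0.0353 0.0351 0.0249] circ [ 0.6073 -0.0286] 0.018
r 234 z50 0.0653 bbox [ 0.6075 -0.0295] [0.0136 0.0131 0.0069] circ [ 0.6074 -0.0298] 0.007
b 208 z50 0.0434 bbox [0.5858 0.1238] [0.0242 0.0065 0.0199] circ [0.5858 0.126 ] 0.0122
a 105 z50 0.0991 bbox [0.5119 0.0424] [0.0177 0.0177 0.0069] circ [0.5119 0.0413] 0.0089
a 307 z50 0.0865 bbox [0.5119 0.0423] [0.0177 0.0179 0.0407] circ [0.5119 0.0413] 0.0089
t 17.15 pos [ 0.5198 -0.0701  0.1554] rot [0.0003 0.0009 0.0025] d_now [0.112  0.0092 0.0153] d_final [0.112  0.0089 0.0154] w 0.702 F 0.0
```

View pics/w4.png

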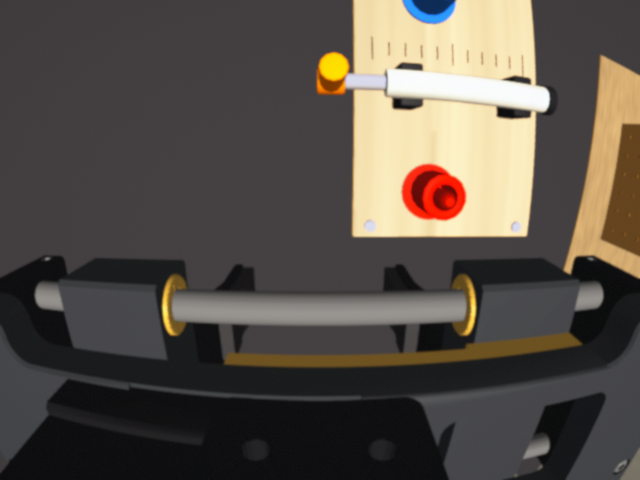

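Both sleeves are seated, with rim tops at 55 mm. The handle is at (333,68) px, which gives (0.512, 0.042), with its top at 0.10 m.

Emit:
shift_gripper:
  deltas:
    - [[0.896, 0.064, 0, 0, 0, 0.025, 0.6], [0.896, 0.064, 0, 0, 0, 0, 0.6], [0, 0, 0, 0, 0, 0, 0.6], [0, 0, 0, 0, 0, 0, 0.6], [0, 0, 0, 0, 0, 0, 0.6]]

```text
t: 17.77
eef_pos: [0.5114, 0.0399, 0.1553]
tcp_rot: [0.0, 0.657, 0.754, -0.0]
ft_force: [0.1, -1.1, -0.4]
width: 0.599
gripper_force: 0.0
```

```bash
python3 -c "
from h import *
go(.512,.0419,.065,.141)
im,d,P=wrist()
ring(im,d,P,'a',.513,.042,.075,.105,.02)"
```

```text
t 17.77 pos [0.5114 0.0399 0.1553] rot [-0.      0.0007 -0.0043] d_now [0.0019 0.0008 0.0903] d_final [0.0019 0.0008 0.0903] w 0.599 F 0.0
a 301 z50 0.0916 bbox [0.5119 0.0429] [0.0176 0.0176 0.0255] circ [0.5119 0.0429] 0.0091
```

Emit:
shift_gripper:
  deltas:
    - [[0.0432, 0.016, 0.48, 0, 0, -0.04, 0.6], [0, 0, 0.48, 0, 0, 0, 0.6], [0, 0, 0.48, 0, 0, 0, 0.6], [0, 0, 0, 0, 0, 0, 0.6], [0, 0, 0, 0, 0, 0, 0.6]]

```text
t: 18.45
eef_pos: [0.5125, 0.0437, 0.0664]
tcp_rot: [0.001, 0.655, 0.755, 0.001]
ft_force: [1.0, -0.1, 0.4]
width: 0.6
gripper_force: 0.0
```

```bash
python3 -c "
from h import *
go(.512,.0426,.065,.141)"
```

```text
t 18.45 pos [0.5125 0.0437 0.0664] rot [0.0014 0.0001 0.0009] d_now [-0.001  -0.0007  0.0014] d_final [-0.001  -0.0007  0.0014] w 0.6 F 0.0
```

Emit:
shift_gripper:
  deltas:
    - [[0, 0, 0, 0, 0, 0, 0], [0, 0, 0, 0, 0, 0, 0], [0, 0, 0, 0, 0, 0, 0], [0, 0, 0, 0, 0, 0, 0], [0, 0, 0, 0, 0, 0, 0], [0, 0, 0, 0, 0, 0, 0]]
  grip_n: 40

```text
t: 19.2
eef_pos: [0.5123, 0.0445, 0.0655]
tcp_rot: [0.0, 0.655, 0.756, 0.001]
ft_force: [2.1, -0.2, -0.0]
width: 0.199
gripper_force: 40.0
```

```bash
python3 -c "
from h import *
go(.512,.0426,.065,.141)"
```

```text
t 19.2 pos [0.5123 0.0445 0.0655] rot [ 0.0014 -0.      0.0023] d_now [-0.0019 -0.0006  0.0005] d_final [-0.0019 -0.0006  0.0005] w 0.199 F 40.00156200112542
```

Emit:
shift_gripper:
  deltas:
    - [[0, -0.16, 0, 0, 0, 0, 0], [0, -0.16, 0, 0, 0, 0, 0], [0, -0.16, 0, 0, 0, 0, 0], [0, -0.16, 0, 0, 0, 0, 0], [0, -0.16, 0, 0, 0, 0, 0], [0, -0.16, 0, 0, 0, 0, 0], [0, 0, 0, 0, 0, 0, 0], [0, 0, 0, 0, 0, 0, 0]]

```text
t: 20.2
eef_pos: [0.455, 0.0364, 0.0656]
tcp_rot: [0.002, 0.655, 0.756, 0.003]
ft_force: [9.7, 1.8, -9.5]
width: 0.195
gripper_force: 40.0
```

```bash
python3 - <<'E'
from h import *
go(.5123-.06*np.cos(.141),.0445-.06*np.sin(.141),.0655,.141)
im,d,P=wrist()
ring(im,d,P,'a',.4525,.034,.085,.105,.03)
n="scene";im,d,P=cloud(n);cv2.imwrite("pics/s5.png",cv2.resize(im[200:290,270:400],None,fx=5,fy=5,interpolation=cv2.INTER_CUBIC))
E
```

```text
t 20.2 pos [0.455  0.0364 0.0656] rot [0.0067 0.0001 0.0024] d_now [-0.     -0.0021  0.0001] d_final [-0.     -0.0021  0.0001] w 0.195 F 39.99888714635745
a 37 z50 0.1002 bbox [0.4484 0.0359] [0.0291 0.019  0.0197] circ [0.4477 0.0374] 0.0161
```

View pics/s5.png

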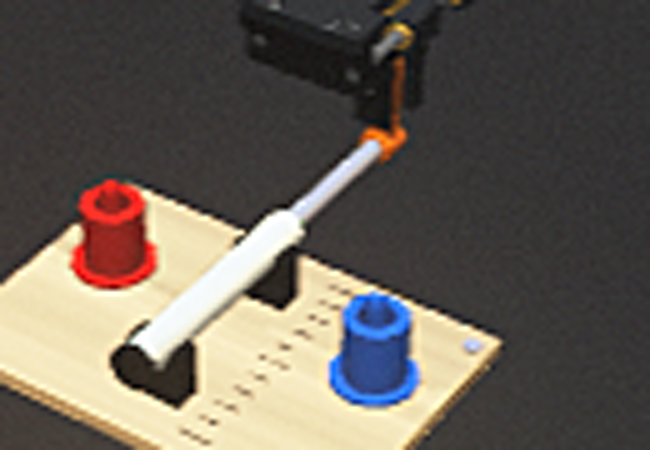

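Both sleeves are down and the rod is out, with its hub at about (385,140) in the crop. The band is too small to make out, so I'll correct by 2 mm and measure the hub and the green pixels.

Emit:
shift_gripper:
  deltas:
    - [[0, -0.032, 0, 0, 0, 0, 0], [0, 0, 0, 0, 0, 0, 0], [0, 0, 0, 0, 0, 0, 0], [0, 0, 0, 0, 0, 0, 0]]

```text
t: 20.8
eef_pos: [0.4532, 0.0361, 0.0656]
tcp_rot: [0.002, 0.655, 0.756, 0.003]
ft_force: [9.0, 2.1, -10.0]
width: 0.196
gripper_force: 40.0
```

```bash
python3 - <<'E'
from h import *
go(.5123-.06*np.cos(.141),.0445-.06*np.sin(.141),.0655,.141)
u=np.array([np.cos(.141),np.sin(.141)]);n=np.array([-u[1],u[0]]);m=np.array([.597,.0543])-.005*0
# pins midpoint = tube axis; handle at start = (.512,.0425)
print("start handle along axis from pin line",(np.array([.512,.0425])-m)@u)
for c in("scene","side"):
    im,d,P=cloud(c);q=P[...,:2]-m;a=q@u;b=q@n
    h,s,v=[cv2.cvtColor(im,cv2.COLOR_BGR2HSV)[...,i].astype(int) for i in range(3)]
    near=(abs(b)<.015)&(a>-.2)&(a<.02)&(P[...,2]>.03)&(P[...,2]<.07)
    hub=near&(h>3)&(h<20)&(s>120)&(v>40)&(P[...,2]<.055)
    g=near&(h>35)&(h<90)&(s>50)
    print(c,"hub",hub.sum(),a[hub].min(),a[hub].max(),np.median(a[hub]),"green",g.sum(),a[g],P[g][:,2])
    if c=="side":
        y,x=np.argwhere(hub).mean(0).astype(int);print(x,y);cv2.imwrite("pics/s6.png",cv2.resize(im[y-30:y+30,x-20:x+60],None,fx=8,fy=8,interpolation=cv2.INTER_CUBIC))
E
```

```text
t 20.8 pos [0.4532 0.0361 0.0656] rot [0.0069 0.0002 0.0024] d_now [ 0.     -0.0003  0.0001] d_final [ 0.     -0.0003  0.0001] w 0.196 F 39.999213013798
start handle along axis from pin line -0.08581474890743547
scene hub 32 -0.1561705223727265 -0.13041613417226125 -0.13810313332172713 green 4 [-0.05348225 -0.05188081 -0.04719008 -0.04209653] [0.04706018 0.0465288  0.04885946 0.05018224]
side hub 30 -0.1569772341714259 -0.13581436357145685 -0.14808379165912733 green 9 [-0.04989474 -0.04795699 -0.05009719 -0.04992803 -0.04660272 -0.04964084
 -0.04629085 -0.050453   -0.04686541] [0.04956475 0.05160385 0.04613816 0.05173768 0.05097825 0.04734761
 0.04654814 0.04516394 0.0438815 ]
286 249
```

View pics/s6.png

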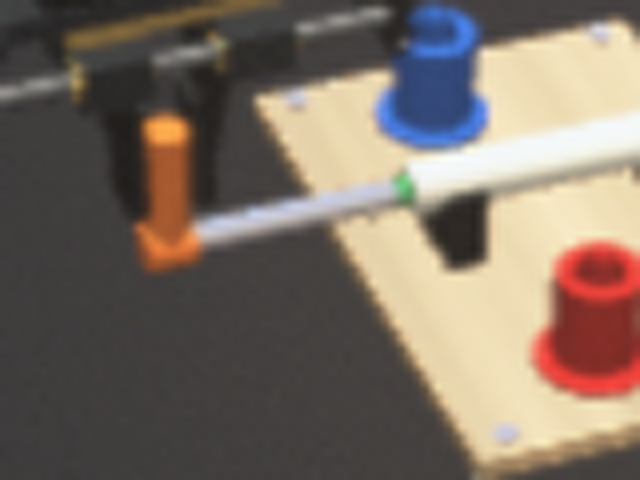

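Green shows at the tube mouth, (403,187) in the crop. About half the band (roughly 6 mm) is out, and the hub sits at −146 mm against the −146 mm expected.

Emit:
shift_gripper:
  deltas:
    - [[0, 0, 0, 0, 0, 0, 0], [0, 0, 0, 0, 0, 0, 0], [0, 0, 0, 0, 0, 0, 0], [0, 0, 0, 0, 0, 0, 0]]

```text
t: 21.4
eef_pos: [0.4532, 0.0361, 0.0656]
tcp_rot: [0.002, 0.655, 0.756, 0.003]
ft_force: [9.3, 1.6, -10.1]
width: 0.195
gripper_force: 40.0
```

```bash
python3 -c "
from workcell import env
print(env.job_done())"
```

```text
the job is handed in; nothing more can be done
None
```

I handed the job in at 21.4 s: both sleeves are fully down on their own pins and released, and the gripper is still holding the rod about 60 mm out with the green band at the tube's mouth (no verdict was printed).

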